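# Clamp the candle mould: swing the strap over and spin the wing nut down

### The job

Clamp the candle mould that stands in the clamp's nest: with closed fingers, push the clamp's swung-out steel strap round over the mould until it is against its stop, then push the wings of the brass wing nut round clockwise (seen from above) with a fingertip, stroke after stroke, until the nut is fully down and will turn no further and the strap bears on the mould. Only push: take neither strap nor nut between the fingers, do not lift or shift the mould, and leave the other things on the bench where they are.

Things in the scene. Friction and masses are not known exactly. Their poses are not given: they have to be found in the camera images.
- clamp: Fixed clamp on an aluminium plate, 210 x 100 x 16 mm, long side along x. Origin on the bench near the plate's centre; z up. A 12 mm steel stud stands at x = -50 mm, y = 0 (top 159 mm above the bench), a ring nest for the mould (80 mm wide, 6 mm high) at x = +55 mm, y = 0. A stop post beside the stud on the -y side is 124 mm high, lower than the wings. Strap, nut and mould belong to it.
- strap (a joint): Angle of the strap about the stud (rad). 0 = against its stop, along the clamp's +x, straight over the mould; positive = swung out to the clamp's +y side (counter-clockwise from above), up to 1.5. Starts at 0.75 to 1.2, is to end below 0.12. Stays where it is left: 0.12 N m of friction, no spring.
- strap_tip (a point): Point on the strap's top face, on its centre line, 130 mm from the stud axis (its end is at 150 mm); x points outward along the strap, z up. Steel flat bar, 30 mm wide, 12 mm thick. With the nut loose its underside is 5 to 8 mm above the mould's top; it goes down with the nut.
- wing_nut (a joint): Turn of the wing nut (rad), growing clockwise seen from above, which tightens. 6.4 = fully down (hard stop), to end above 6.1; starts at 1.3 to 2.6. Nut and strap go down 10 mm a turn (1.59 mm per rad); the strap meets the mould in the last 0.5 rad. 0.08 N m of friction holds it where it is left.
- nut_top (a point): On the nut's axis (= stud axis) at the height of its wings' top edges; x along the two like wings, z up; turns and sinks with the nut. Brass: wings 7 mm thick, from 23 mm (18 mm below the top: from the hub) to 47 mm from the axis. Hub 34 mm wide at its foot, 23 mm at its top, which is 23 mm below this point. Nut's foot, on the strap's top face: 44 mm below. Stud ends below this point.
- mould_top (a point): Centre of the top rim of the pale silicone candle mould in the nest (66 mm round, 92 mm tall, loose, 0.24 kg). Its top is 108 mm above the bench.
- spare_mould_a: Bystander: a like candle mould, 66 mm round, 86 mm tall, standing on the clamp's +y side. Origin at the centre of its foot.
- spare_mould_b: Bystander: a like candle mould, 66 mm round, 89 mm tall, standing on the clamp's -y side. Origin at the centre of its foot.
- cup: Bystander: steel dosing cup, 64 mm round, 71 mm tall, on the clamp's -y side. Origin at the centre of its foot.
- tin: Bystander: shut tinplate wick tin, 77 x 124 x 48 mm, at the right of the bench. Origin at its foot.
- wick_pliers: Bystander: pliers lying flat, 172 mm long, at the right front.
- probe: Bystander: probe thermometer lying flat, 203 mm long, at the right.
There are look-alikes about, which are no part of the job. What is shaped like the part that bears mould_top but orange or red is not meant.

How it is judged:
On the way, in this order (a step that is already met when the one before it is completed fails the run):
1. the strap is over the mould against its stop, while the nut is still loose (value of joint strap below 0.12 rad and value of joint wing_nut below 5 rad), for 0.2 s.
2. the wing nut is fully down (value of joint wing_nut above 6.1 rad), for 0.2 s.
At the end, for the whole second after the job is handed in: The strap is within 0.12 rad of its stop over the mould, the wing nut is down within 0.3 rad of its end stop and still, and the mould stands upright within 10 mm of where it stood (value of joint strap below 0.12 rad and value of joint wing_nut above 6.1 rad and velocity of joint wing_nut between -0.05 and 0.05 rad/s and distance of mould_top from where it was at the start of the episode below 0.01 m and angle between mould_top's own z axis and vertical below 0.1 rad); the robot touches nothing.
It fails at once if the mould is lifted, shifted or tipped (its top moves more than 12 mm) (distance of mould_top from where it was at the start of the episode above 0.012 m).
It fails at once if a wing or the whole nut is taken between the fingers (the grasp point comes between the wings' faces, below 4 mm above their tops) (x of the grasp point in the frame of nut_top between -0.047 and 0.047 m and y of the grasp point in the frame of nut_top between -0.003 and 0.003 m and z of the grasp point in the frame of nut_top between -0.05 and 0.004 m).
It fails at once if the strap is taken between the fingers (the grasp point comes within 7 mm of its centre line, below 8 mm above its top) (x of the grasp point in the frame of strap_tip between -0.08 and 0.02 m and y of the grasp point in the frame of strap_tip between -0.007 and 0.007 m and z of the grasp point in the frame of strap_tip between -0.05 and 0.008 m).
It fails at once if a bystander is moved by more than 30 mm (distance of any of spare_mould_a, spare_mould_b, cup, tin, wick_pliers, probe from where it was at the start of the episode above 0.03 m).
It also fails if it takes over 48 s, if anything falls off the work surface, if the arm or the gripper's body presses on something with over 40 N, if the wrist force passes 120 N, or if a joint passes its speed limit or range.

### The arm

A 6-joint arm with a two-finger parallel gripper is mounted at the origin on a cart in front of the work surface, level with it; the furniture and walls round the work are solid. World frame = base frame: x ahead of the robot, y to its left, z up, the work surface at z = 0. Lengths are in m, angles in rad, forces in N, time in s.
With the tool pointing down it reaches from about 0.35 to 0.975 m from the base axis. Payload 4.9 kg.
Tool frame: the origin (TCP) lies at the very end of the fingers, on their centre line; the grasp point (between the pads) lies behind it (manip.pinch_z is the y of the grasp point in the tool frame, in m); y points along the fingers, x is the direction in which the jaws open and shut, and the axes are right-handed (so a half turn about y gives the same grasp; the last joint's range is limited). The gripper opens to 85 mm and grips with 20 to 120 N. Pads are 22 mm wide; open, the fingers measure 114 mm over their backs; the gripper's body (76 mm by 85 mm) begins 54 mm behind the grasp point. The pads swing forward as they close: fully open they stand 13 mm farther back than shut.
Start: joints at [-1.376, 0.053, 1.613, -0, 1.476, -0.119], TCP at [0.193, -0.594, 0.231] pointing down, gripper open.
Joint ranges: [-3.01, 3.01], [-1.01, 2.22], [0.06, 2.58], [-1.02, 4.17], [0.09, 2.62], [-3.14, 3.14]. Speed limits (rad/s): [2.57, 2.57, 3.14, 3.14, 3.14, 3.14].

### API

Orientations are given as a unit quaternion [w, x, y, z].
In Python, from plant import manip gives the robot as it stands.
- The arm moves only by the tool drive_tool, never from a script. Its argument "motion" is a list of rows, each a list of 3 entries, a list of its own where there are three numbers: the shift along the tool's x, y, z in units of 25 mm (1.0 is 25 mm), then the turn, a rotation vector about the tool's x, y, z in units of 5 degrees (1.0 is 5 degrees), then the closure, from -1 (fully open) to 1 (shut). A call has 1 to 12 rows; each row shifts and turns the commanded pose from where the row before left it, along the tool's axes as they then stand; what a row does not reach is not made up. A row lasts 1/10 s, in which the tool goes at most 50 mm and 8.59 degrees, less where a joint would pass 70% of its speed; a pose out of reach is approached as far as the arm can. A call is refused whole if a number of a shift passes 1 or a number of a turn 1, either way. A call with a gripper value outside its range is refused whole. The fingers move at their own pace and stop on an object; the grip force is fixed at half the most. Time passes only in rows, so rows that do not move let the fingers close. It gives the time, the measured TCP pose, the force and the opening at its end, in the units of the state.
- manip.state(): the state, without advancing time (a new reading comes with each control period).
- manip.grab_frame(name): name is "scene" or "top"; returns a dict with "img" (420x560x3 uint8, blue, green, red), "range_z" (420x560 float32, m along the optical axis (not along the pixel's ray), 0 where there is no reading), "camera_matrix" (3x3 intrinsics, pixels), "k1" (the pictures are not rectified: a ray, as slopes to the right and down, at radius r is drawn at 1 + k1 r^2 times it, then the intrinsics apply), "world_from_camera" (4x4, takes a point from camera to world coordinates). Camera axes: x right, y down, z forward; pixel columns grow to the right and rows downward; lengths in m; the calibration is good to about 2 mm. A picture is of the moment at which its call begins.
- manip.job_done(): hands the job in, once; it reports no verdict.
The state is a dict: "time": time; "joint_pos": joint angles; "joint_vel": joint speeds; "joint_efforts": joint torques, N m; "tool_pos": TCP position; "tool_rot": TCP orientation; "contact_force": force on the tool from outside, world axes, zero at the start; "ft_torque": the same for the moment, N m; "gripper_width": opening from 0.0 (shut) to 1.0 (fully open).
Only numpy, scipy, OpenCV 4.12 (cv2) and the standard library are available. Lean on these libraries where they do the work, as an engineer would, in place of code of your own. Each camera call takes 0.05 s, during which the arm holds its last target. There are 200 camera calls.

## Working session

There is one attempt and no reset: what is moved stays moved. The work goes in short steps, Python scripts to look and compute and a tool call to move; the robot and the scene stay as the last step left them, time stands still between calls to the robot, and variables do not carry over. Pictures are saved under pics/ and viewed, about 8 in all and at most 12, crops included, and the job is handed in when it is done.

Besides the shell and the picture viewer there is one more tool, called after "Call:" by a JSON object that holds its "method" and its "body", one argument or row to a line. drive_tool: Moves the arm, as the interface text tells. Its arguments: {"type":"object","properties":{"motion":{"type":"array","items":{"type":"array"}}},"required":["motion"]}

```bash
mkdir -p pics
cat > h.py <<'E'
import numpy as np,cv2
from plant import manip
def grab(n):
    f=manip.grab_frame(n); np.savez(f'{n}.npz',**f); return f
def load(n): return dict(np.load(f'{n}.npz'))
def ray(f,u,v):
    K=f['camera_matrix'];d=np.array([(u-K[0,2])/K[0,0],(v-K[1,2])/K[1,1]]);s=d.copy()
    for _ in range(20): s=d/(1+float(f['k1'])*(s@s))
    T=f['world_from_camera'];return T[:3,3],T[:3,:3]@np.array([s[0],s[1],1])
def onz(f,u,v,z):
    o,d=ray(f,u,v);return o+d*(z-o[2])/d[2]
def depth(f,u,v):
    o,d=ray(f,u,v);return o+d*f['range_z'][int(v),int(u)]
E
python3 - <<'E'
from h import *
for n in('scene','top'):
    f=grab(n);cv2.imwrite(f'pics/{n}0.png',f['img']);print(n,f['world_from_camera'].round(3).tolist(),f['camera_matrix'].round(1).tolist(),f['k1'])
print(manip.state(),manip.pinch_z)
E
```

```text
scene [[-0.69, -0.378, 0.617, -0.343], [-0.724, 0.375, -0.579, 0.6], [-0.013, -0.846, -0.533, 0.844], [0.0, 0.0, 0.0, 1.0]] [[524.5, 0.0, 275.3], [0.0, 524.5, 205.5], [0.0, 0.0, 1.0]] -0.10019656901807254
top [[-0.018, -0.997, 0.08, 0.427], [-1.0, 0.019, 0.009, -0.169], [-0.01, -0.08, -0.997, 1.132], [0.0, 0.0, 0.0, 1.0]] [[408.6, 0.0, 283.0], [0.0, 408.6, 212.3], [0.0, 0.0, 1.0]] -0.06569050440753332
{'time': 0.1, 'joint_pos': array([-1.37598623e+00,  5.33080697e-02,  1.61416849e+00,  9.78418716e-07,
        1.47600681e+00, -1.18994592e-01]), 'joint_vel': array([-0.00131221, -0.0002692 , -0.00321913, -0.00057228, -0.00048584,
       -0.00022233]), 'joint_efforts': array([ 2.16581925e-04, -3.94904280e+01, -3.71365857e+01, -1.59994679e-04,
        3.92736692e-03, -4.77913282e-07]), 'tool_pos': array([ 0.1928175 , -0.59391383,  0.23016823]), 'tool_rot': array([ 0.57244211, -0.57153276,  0.41621821, -0.41523817]), 'contact_force': array([-0.12540481, -0.00777673,  0.32285094]), 'ft_torque': array([ 0.00212569, -0.00103681,  0.0018754 ]), 'gripper_width': 1.000456484811539} -0.0187
```

View pics/scene0.png

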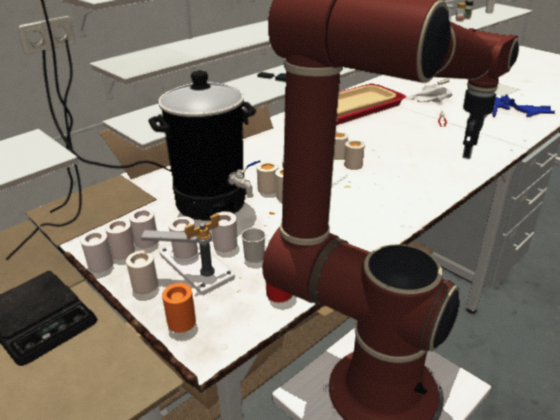

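View pics/top0.png

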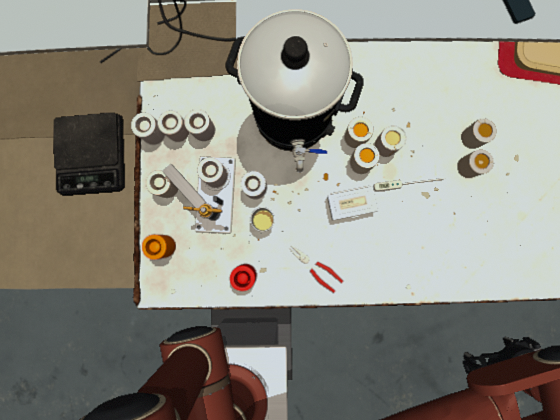

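The top view shows the clamp plate at about (213,195), its pale mould at (212,172), the brass nut at (207,210), and the strap pointing up-left to (170,168). The other pale moulds are at (145,125), (171,123), (199,122), (159,183) and (254,184), orange at (156,246) and red at (242,278). Only the one at (212,172) stands on the plate, so it is the one meant. I'll confirm that in a crop.

Run:
```python
from h import *
f=load('top');im=f['img']
cv2.imwrite('pics/crop1.png',cv2.resize(im[140:250,130:280],None,fx=5,fy=5,interpolation=cv2.INTER_CUBIC))
s=load('scene');cv2.imwrite('pics/crop2.png',cv2.resize(s['img'][180:320,80:290],None,fx=3.8,fy=3.8,interpolation=cv2.INTER_CUBIC))
```

```text
(no output)
```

View pics/crop1.png

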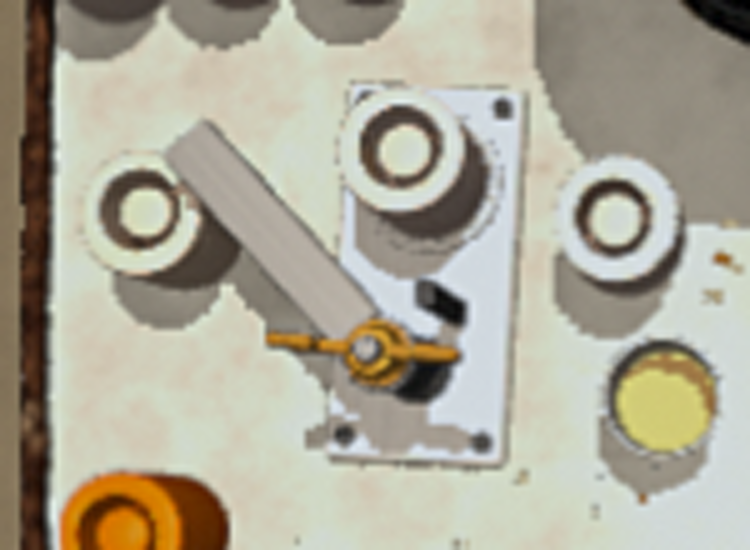

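View pics/crop2.png

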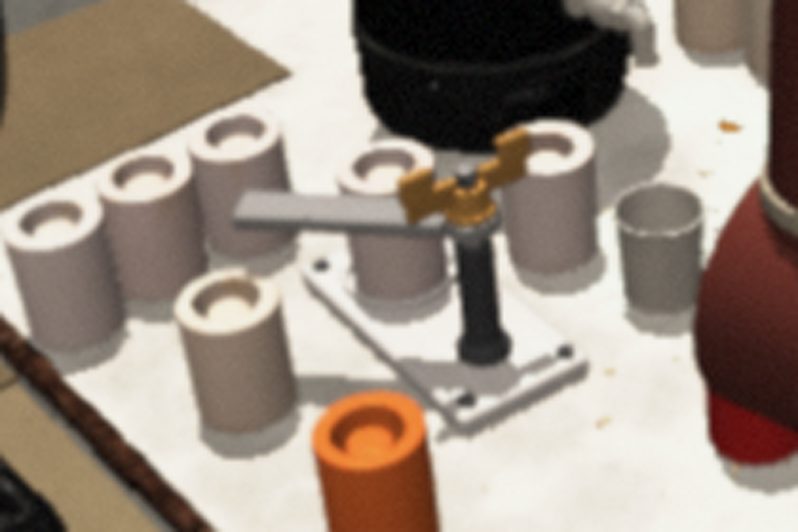

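Crops confirm: the mould at crop (403,150) stands in the nest under the brass nut's clamp. Spare mould a is at crop (145,212), under the strap's end, and spare mould b is at (617,218). Now measuring.

Run:
```python
from h import *
f=load('top');s=load('scene');c=lambda x,y:(130+(x+.5)/5-.5,140+(y+.5)/5-.5)
P=lambda n,x,y,z:print(n,onz(f,*c(x,y),z).round(4),'depth',depth(f,*c(x,y)).round(4))
pl=[onz(f,*c(*p),.016) for p in((350,85),(525,92),(503,465),(328,455))];print('plate',np.round(pl,4)[:,:2].tolist(),np.mean(pl,0))
for a in [('mould',403,150,.108),('stud',370,348,.159),('wingL',268,340,.168),('wingR',460,354,.168),('tipA',205,120,.1265),('tipB',165,157,.1265),('strapmid',260,230,.1265),('spA',143,213,.086),('spB',617,218,.089)]:P(*a)
S=onz(f,*c(370,348),.159)
cs=lambda x,y:(80+x/3.8,180+y/3.8)
print('scene stud',onz(s,*cs(465,178),.159),'wing tips',onz(s,*cs(415,180),.168),onz(s,*cs(515,140),.168))
from scipy.spatial.transform import Rotation as R
q=manip.state()['tool_rot'];print(R.from_quat(np.roll(q,-1)).as_matrix().round(3))
```

```text
plate [[0.6768, 0.0707], [0.6706, -0.0272], [0.4636, -0.0135], [0.4708, 0.083]] [0.57043763 0.02825283 0.016     ]
mould [0.6219 0.0237 0.108 ] depth [0.624  0.0258 0.0971]
stud [0.5162 0.0303 0.159 ] depth [0.5162 0.0302 0.1593]
wingL [0.5202 0.0774 0.168 ] depth [0.5201 0.0773 0.1686]
wingR [ 0.5117 -0.0146  0.168 ] depth [ 0.5117 -0.0147  0.1687]
tipA [0.636  0.1205 0.1265] depth [ 0.6625  0.1573 -0.0011]
tipB [0.6176 0.1408 0.1265] depth [0.6176 0.1408 0.1265]
strapmid [0.5795 0.0923 0.1265] depth [0.5793 0.0919 0.128 ]
spA [0.5959 0.1646 0.086 ] depth [0.5972 0.1672 0.0779]
spB [ 0.5876 -0.0836  0.089 ] depth [ 0.5893 -0.0827  0.0774]
scene stud [0.50279685 0.03914146 0.159     ] wing tips [0.51122223 0.06936479 0.168     ] [ 0.50326024 -0.00075448  0.168     ]
[[ 0.309 -0.     0.951]
 [-0.951  0.002  0.309]
 [-0.002 -1.     0.   ]]
```

Call:
{"method": "drive_tool", "body": {
  "motion": [
    [[0,-0.25,0],[0,0.9,0],1],
    [[0,-0.25,0],[0,0.9,0],1],
    [[0,-0.25,0],[0,0.9,0],1],
    [[0,-0.25,0],[0,0.9,0],1],
    [[-1,0,0.5],[0,0,0],1],
    [[-1,0,0.5],[0,0,0],1],
    [[-1,0,0.5],[0,0,0],1],
    [[-1,0,0.5],[0,0,0],1],
    [[-1,0,0.5],[0,0,0],1],
    [[-1,0,0.5],[0,0,0],1],
    [[-1,0,0.5],[0,0,0],1],
    [[-1,0,0.5],[0,0,0],1]
  ]
}}

```text
time: 1.3
tool_pos: [0.2932, -0.3932, 0.2557]
tool_rot: [0.5, -0.5, 0.5, -0.5]
contact_force: [0.5, 0.3, 0.4]
gripper_width: 0.002
```

Call:
{"method": "drive_tool", "body": {
  "motion": [
    [[-1,0,0.5],[0,0,0],1],
    [[-1,0,0.5],[0,0,0],1],
    [[-1,0,0.5],[0,0,0],1],
    [[-1,0,0.5],[0,0,0],1],
    [[-1,0,0.5],[0,0,0],1],
    [[-1,0,0.5],[0,0,0],1],
    [[-1,0,0.5],[0,0,0],1],
    [[-1,0,0.5],[0,0,0],1],
    [[-1,0,0.5],[0,0,0],1],
    [[-1,0,0.5],[0,0,0],1],
    [[-1,0,0.5],[0,0,0],1],
    [[-1,0,0.5],[0,0,0],1]
  ]
}}

```text
time: 2.5
tool_pos: [0.4432, -0.0933, 0.2558]
tool_rot: [0.5, -0.5, 0.5, -0.5]
contact_force: [0.3, -0.9, 0.1]
gripper_width: -0.001
```

Call:
{"method": "drive_tool", "body": {
  "motion": [
    [[-1,0,0.48],[0,0,0],1],
    [[-1,0,0.48],[0,0,0],1],
    [[-1,0,0.48],[0,0,0],1],
    [[-1,0,0.48],[0,0,0],1],
    [[-1,0,0.48],[0,0,0],1],
    [[-1,0,0.48],[0,0,0],1],
    [[-1,0,0.48],[0,0,0],1],
    [[-1,0,0.48],[0,0,0],1],
    [[-0.7,0,0.52],[0,0,0],1],
    [[0,1,0],[0,0,0],1],
    [[0,1,0],[0,0,0],1],
    [[0,0,0],[0,0,0],1]
  ]
}}

```text
time: 3.7
tool_pos: [0.5494, 0.1229, 0.2013]
tool_rot: [-0.498, 0.502, -0.502, 0.498]
contact_force: [-0.7, 0.3, -0.1]
gripper_width: 0.003
```

Run:
```python
from h import *
f=grab('top');cv2.imwrite('pics/t3.png',cv2.resize(f['img'][140:250,130:280],None,fx=4,fy=4,interpolation=cv2.INTER_CUBIC))
s=grab('scene');cv2.imwrite('pics/s3.png',cv2.resize(s['img'][160:300,100:310],None,fx=3.8,fy=3.8,interpolation=cv2.INTER_CUBIC))
print(manip.state()['tool_pos'],manip.state()['joint_pos'])
```

```text
[0.55170725 0.12284083 0.20580787] [ 8.74215193e-02 -7.12235979e-02  1.77887274e+00  7.40677353e-06
  1.43563194e+00  1.65859265e+00]
```

View pics/s3.png

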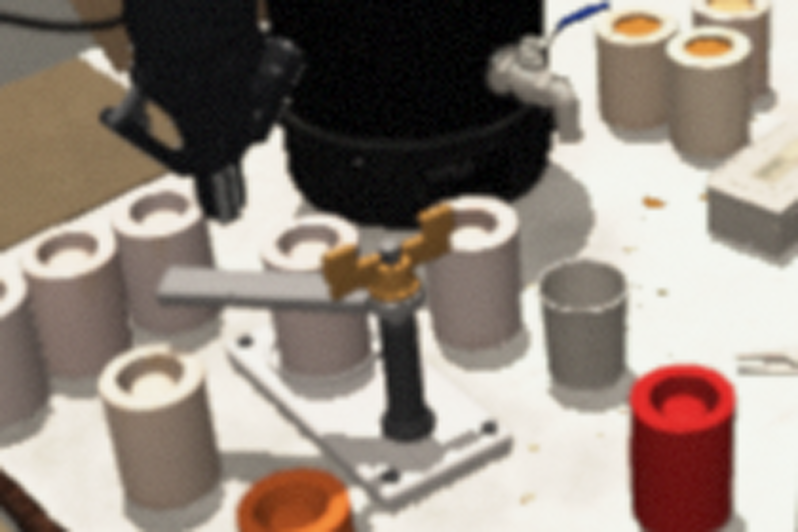

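The fingers are closed at crop (225,215), above and outside the strap. The strap's end is at (165,285) and the nut at (390,270). Descending, then pushing the strap round.

Call:
{"method": "drive_tool", "body": {
  "motion": [
    [[0,0.9,0],[0,0,0],1],
    [[0,0.9,0],[0,0,0],1],
    [[0,0.9,0],[0,0,0],1],
    [[0,0.9,0],[0,0,0],1],
    [[0,0,0],[0,0,0],1]
  ]
}}

```text
time: 4.3
tool_pos: [0.5508, 0.1226, 0.1145]
tool_rot: [0.499, -0.501, 0.501, -0.499]
contact_force: [-1.6, 0.4, 0.2]
gripper_width: -0.003
```

Call:
{"method": "drive_tool", "body": {
  "motion": [
    [[0.28,0,0.36],[0,0,0],1],
    [[0.28,0,0.36],[0,0,0],1],
    [[0.28,0,0.36],[0,0,0],1],
    [[0.38,0,0.32],[0,0,0],1],
    [[0.38,0,0.32],[0,0,0],1],
    [[0,0,0],[0,0,0],1]
  ]
}}

```text
time: 4.9
tool_pos: [0.5972, 0.0811, 0.1176]
tool_rot: [-0.5, 0.499, -0.5, 0.502]
contact_force: [-0.8, -1.4, 4.7]
gripper_width: -0.002
```

Call:
{"method": "drive_tool", "body": {
  "motion": [
    [[0.35,0,0.17],[0,0,0],1],
    [[0.35,0,0.17],[0,0,0],1],
    [[0.35,0,0.17],[0,0,0],1],
    [[0,0,0],[0,0,0],1]
  ]
}}

```text
time: 5.3
tool_pos: [0.6084, 0.0557, 0.1172]
tool_rot: [-0.5, 0.5, -0.5, 0.501]
contact_force: [-2.0, -0.8, 6.0]
gripper_width: 0.0
```

Run:
```python
from h import *
f=grab('top');s=grab('scene')
a=cv2.resize(f['img'][140:250,130:280],None,fx=3.6,fy=3.6,interpolation=cv2.INTER_CUBIC)[:, :540]
b=cv2.resize(s['img'][190:290,120:260],None,fx=3.8,fy=3.8,interpolation=cv2.INTER_CUBIC)
cv2.imwrite('pics/s4.png',s['img'][190:290,120:260].repeat(5,0).repeat(5,1));cv2.imwrite('pics/t4.png',a)
st=manip.state();print(st['tool_pos'],st['contact_force'],st['ft_torque'])
```

```text
[0.60837964 0.05591768 0.11727879] [-2.37082152 -1.19324741  6.04982734] [-0.35467875  0.42886001 -0.02293252]
```

View pics/s4.png

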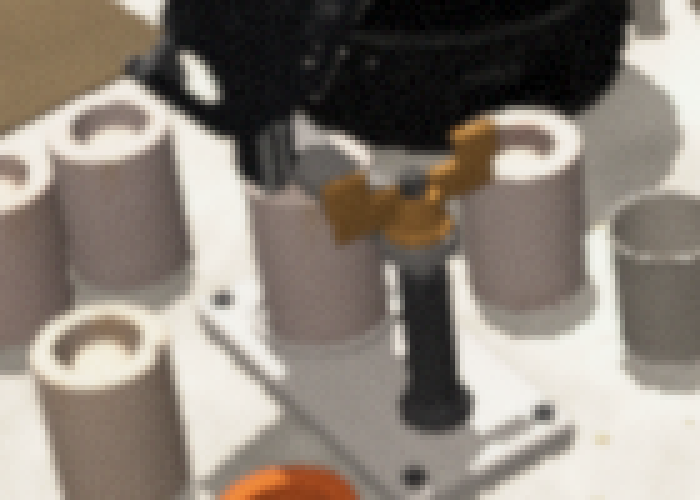

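The strap now lies over the mould's near rim, with the fingertips at crop (270,180) behind it, and the nut is unmoved. Pushing on gently to the stop.

Call:
{"method": "drive_tool", "body": {
  "motion": [
    [[0.12,0,0],[0,0,0],1],
    [[0.12,0,0],[0,0,0],1],
    [[0,0,0],[0,0,0],1]
  ]
}}

```text
time: 5.7
tool_pos: [0.6089, 0.0507, 0.1176]
tool_rot: [-0.501, 0.499, -0.5, 0.501]
contact_force: [-0.7, 1.1, 6.2]
gripper_width: -0.003
```

Call:
{"method": "drive_tool", "body": {
  "motion": [
    [[0.1,0,0],[0,0,0],1],
    [[0,0,0],[0,0,0],1]
  ]
}}

```text
time: 5.9
tool_pos: [0.609, 0.0488, 0.1176]
tool_rot: [0.501, -0.499, 0.5, -0.5]
contact_force: [0.1, 2.7, 5.7]
gripper_width: -0.001
```

Call:
{"method": "drive_tool", "body": {
  "motion": [
    [[0.12,0,0],[0,0,0],1],
    [[0,0,0],[0,0,0],1]
  ]
}}

```text
time: 6.1
tool_pos: [0.6092, 0.0467, 0.1177]
tool_rot: [0.502, -0.498, 0.5, -0.5]
contact_force: [-0.1, 5.2, 4.2]
gripper_width: 0.001
```

Call:
{"method": "drive_tool", "body": {
  "motion": [
    [[0.12,0,0],[0,0,0],1],
    [[0,0,0],[0,0,0],1]
  ]
}}

```text
time: 6.3
tool_pos: [0.6092, 0.0452, 0.1178]
tool_rot: [0.503, -0.497, 0.501, -0.499]
contact_force: [-0.4, 9.6, 5.0]
gripper_width: 0.001
```

Call:
{"method": "drive_tool", "body": {
  "motion": [
    [[-0.4,0,0],[0,0,0],1],
    [[-0.4,0,0],[0,0,0],1],
    [[0,-0.85,0],[0,0,0],1],
    [[0,-0.85,0],[0,0,0],1],
    [[0,-0.85,0],[0,0,0],1],
    [[0,-0.85,0],[0,0,0],1],
    [[0.85,0,-1],[0,0,0],1],
    [[0.85,0,-1],[0,0,0],1],
    [[0.85,0,-0.97],[0,0,0],1],
    [[0,0,0],[0,0,0],1],
    [[0,0,0],[0,0,0],1]
  ]
}}

```text
time: 7.4
tool_pos: [0.5335, -0.0018, 0.2011]
tool_rot: [-0.5, 0.499, -0.5, 0.5]
contact_force: [0.3, -0.0, -0.4]
gripper_width: -0.003
```

Run:
```python
from h import *
f=grab('top');s=grab('scene')
a=cv2.resize(f['img'][150:240,150:250],None,fx=4,fy=4,interpolation=cv2.INTER_CUBIC)
b=cv2.resize(s['img'][190:280,150:250],None,fx=4,fy=4,interpolation=cv2.INTER_CUBIC)
cv2.imwrite('pics/c5.png',np.hstack([a,b]))
st=manip.state();print(st['tool_pos'],st['contact_force'])
```

```text
[ 0.53416425 -0.0012628   0.20128001] [-0.30404523 -0.42371548  0.51772439]
```

View pics/c5.png

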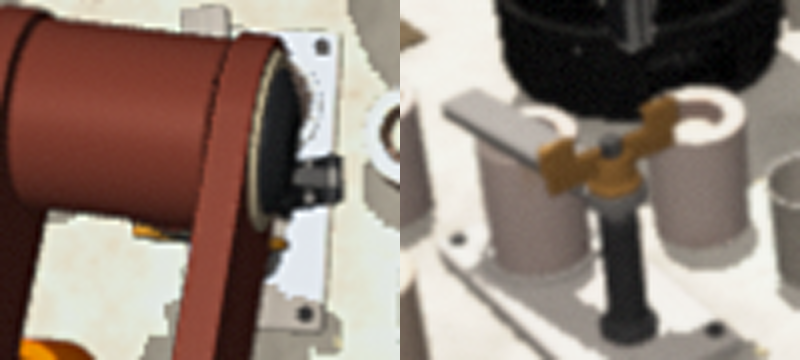

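Run:
```python
from h import *
f=load('top');s=load('scene')
for x,y in((183,12),(228,5),(205,8)):print(onz(f,150+x/4,150+y/4,.1265).round(4),depth(f,150+x/4,150+y/4).round(4))
c=lambda x,y:onz(s,150+(x-400)/4,190+y/4,.1265).round(4)
for p in((445,104),(475,92),(540,165),(600,138),(610,145)):print('sc',p,c(*p),depth(s,150+(p[0]-400)/4,190+p[1]/4).round(4))
# depth cloud of strap top in scene
K=s['range_z'];P=np.array([depth(s,u,v) for v in range(190,280) for u in range(150,215) if K[v,u]>0])
m=(abs(P[:,2]-.1265)<.004)&(P[:,0]>.555)&(P[:,0]<.70)&(abs(P[:,1]-.04)<.06);Q=P[m];print(len(Q))
for a in np.arange(.56,.69,.02):
    k=Q[(Q[:,0]>=a)&(Q[:,0]<a+.02)]
    if len(k):print(round(a+.01,3),k[:,1].min().round(4),k[:,1].max().round(4),k[:,2].mean().round(4))
```

```text
[0.6615 0.0568 0.1265] [0.6614 0.0566 0.1272]
[0.6653 0.0283 0.1265] [0.6949 0.0528 0.0016]
[0.6637 0.0428 0.1265] [0.6635 0.0426 0.1275]
sc (445, 104) [0.6547 0.0577 0.1265] [0.6535 0.0584 0.1274]
sc (475, 92) [0.653  0.0363 0.1265] [0.6564 0.0343 0.124 ]
sc (540, 165) [0.5573 0.0538 0.1265] [0.5159 0.0789 0.1595]
sc (600, 138) [0.5551 0.0106 0.1265] [0.5166 0.0359 0.1573]
sc (610, 145) [0.5447 0.0108 0.1265] [0.5085 0.0348 0.1558]
248
0.57 0.0218 0.0552 0.1258
0.59 0.0254 0.0549 0.1257
0.61 0.0242 0.0569 0.1253
0.63 0.0286 0.0594 0.1259
0.65 0.031 0.0607 0.126
0.67 0.0333 0.0583 0.1243
```

The strap's end measures (0.664, 0.043), which puts the joint at about 0.145 rad, still short of the stop. The fingertip was riding up on the strap's edge. I'll push deeper and nearer the stud, where no mould lies below.

Call:
{"method": "drive_tool", "body": {
  "motion": [
    [[-0.85,0,0.41],[0,0,0],1],
    [[-0.85,0,0.41],[0,0,0],1],
    [[-0.85,0,0.41],[0,0,0],1],
    [[-0.85,0,0.41],[0,0,0],1],
    [[0,0,0],[0,0,0],1],
    [[0,0.97,0],[0,0,0],1],
    [[0,0.97,0],[0,0,0],1],
    [[0,0.97,0],[0,0,0],1],
    [[0,0.97,0],[0,0,0],1],
    [[0,0,0],[0,0,0],1],
    [[0,0,0],[0,0,0],1]
  ]
}}

```text
time: 8.6
tool_pos: [0.5746, 0.0833, 0.1042]
tool_rot: [0.5, -0.5, 0.5, -0.5]
contact_force: [0.3, 0.1, -0.1]
gripper_width: -0.001
```

Call:
{"method": "drive_tool", "body": {
  "motion": [
    [[0.3,0,0],[0,0,0],1],
    [[0.3,0,0],[0,0,0],1],
    [[0.2,0,0],[0,0,0],1],
    [[0,0,0],[0,0,0],1]
  ]
}}

```text
time: 9.0
tool_pos: [0.5755, 0.0626, 0.1055]
tool_rot: [-0.5, 0.499, -0.5, 0.501]
contact_force: [0.6, 0.4, 0.3]
gripper_width: -0.001
```

Call:
{"method": "drive_tool", "body": {
  "motion": [
    [[0.12,0,0],[0,0,0],1],
    [[0.12,0,0],[0,0,0],1],
    [[0,0,0],[0,0,0],1]
  ]
}}

```text
time: 9.3
tool_pos: [0.5752, 0.0575, 0.1048]
tool_rot: [-0.5, 0.499, -0.5, 0.5]
contact_force: [2.2, 2.7, 1.7]
gripper_width: -0.001
```

Call:
{"method": "drive_tool", "body": {
  "motion": [
    [[0.12,0,0],[0,0,0],1],
    [[0,0,0],[0,0,0],1]
  ]
}}

```text
time: 9.5
tool_pos: [0.5753, 0.0564, 0.1049]
tool_rot: [0.501, -0.498, 0.501, -0.5]
contact_force: [2.7, 9.4, 1.2]
gripper_width: 0.0
```

Call:
{"method": "drive_tool", "body": {
  "motion": [
    [[0.12,0,0],[0,0,0],1],
    [[0,0,0],[0,0,0],1]
  ]
}}

```text
time: 9.7
tool_pos: [0.5755, 0.0553, 0.1049]
tool_rot: [0.503, -0.497, 0.502, -0.499]
contact_force: [4.7, 15.6, 1.9]
gripper_width: -0.003
```

Call:
{"method": "drive_tool", "body": {
  "motion": [
    [[-0.5,0,0],[0,0,0],1],
    [[-0.5,0,0],[0,0,0],1],
    [[0,-0.97,0],[0,0,0],1],
    [[0,-0.97,0],[0,0,0],1],
    [[0,-0.97,0],[0,0,0],1],
    [[0,-0.97,0],[0,0,0],1],
    [[0.79,0,-0.41],[0,0,0],1],
    [[0.79,0,-0.41],[0,0,0],1],
    [[0.79,0,-0.41],[0,0,0],1],
    [[0.79,0,-0.41],[0,0,0],1],
    [[0,0,0],[0,0,0],1],
    [[0,0,0],[0,0,0],1]
  ]
}}

```text
time: 10.9
tool_pos: [0.5333, -0.0025, 0.2009]
tool_rot: [0.499, -0.5, 0.5, -0.5]
contact_force: [-0.0, -0.1, 0.6]
gripper_width: -0.003
```

```bash
cat > m.py <<'E'
from h import *
f=grab('top');s=grab('scene')
K=s['range_z'];P=np.array([[*depth(s,u,v),u,v] for v in range(185,290) for u in range(140,260) if K[v,u]>0])
Q=P[(abs(P[:,2]-.124)<.006)&(P[:,0]>.56)&(P[:,0]<.70)&(abs(P[:,1]-.03)<.05)]
for a in np.arange(.56,.69,.02):
    k=Q[(Q[:,0]>=a)&(Q[:,0]<a+.02)]
    if len(k):print(round(a+.01,3),k[:,1].min().round(4),k[:,1].max().round(4),k[:,2].mean().round(4))
def brass(F):
    h=cv2.cvtColor(F['img'],cv2.COLOR_BGR2HSV);return cv2.inRange(h,(10,110,60),(28,255,255))>0
M=brass(s);W=P[[M[int(v),int(u)] for u,v in P[:,3:]]];W=W[(np.hypot(W[:,0]-.516,W[:,1]-.03)<.055)&(W[:,2]>.14)]
d=W[:,:2]-[.516,.03];r=np.hypot(*d.T);k=r>.026;a2=np.angle(np.mean(np.exp(2j*np.arctan2(d[k,1],d[k,0]))))/2
print('wing axis azimuth mod pi',a2.round(3),k.sum(),'top z',np.percentile(W[:,2],95).round(4))
E
cat > v.py <<'E'
from h import *
import sys
f=load('top');s=load('scene')
cv2.imwrite(f'pics/{sys.argv[1]}.png',np.hstack([cv2.resize(F['img'][a:a+90,150:250],None,fx=4,fy=4,interpolation=cv2.INTER_CUBIC) for F,a in((f,150),(s,190))]))
E
python3 m.py; python3 -c "
from h import *;st=manip.state();print(st['tool_pos'],st['contact_force'])"; python3 v.py c6
```

```text
0.57 0.0154 0.0414 0.1258
0.59 0.0127 0.044 0.1254
0.61 0.0102 0.0422 0.1251
0.63 0.0091 0.0414 0.1249
0.65 0.0095 0.0408 0.1251
0.67 0.0121 0.0363 0.1242
wing axis azimuth mod pi 1.493 165 top z 0.1687
[ 0.53371574 -0.00197149  0.20109061] [-0.07623853 -0.37958352 -0.4951725 ]
```

Run:
```python
import numpy as np
c=np.array([.516,.030]);p=np.array([.534,-.002]);
for k in range(1,27):
    a=-1.06-.2*k;t=c+.038*np.array([np.cos(a),np.sin(a)]);d=(t-p)/.025
    r=np.round([-d[1],d[0]],2);p=p+np.array([r[1],-r[0]])*.025
    print(k,round(a,2),r.tolist(),t.round(3))
```

```text
1 -1.26 [0.17, -0.26] [ 0.528 -0.006]
2 -1.46 [0.06, -0.29] [ 0.52  -0.008]
3 -1.66 [0.0, -0.31] [ 0.513 -0.008]
4 -1.86 [-0.05, -0.29] [ 0.505 -0.006]
5 -2.06 [-0.12, -0.28] [ 0.498 -0.004]
6 -2.26 [-0.17, -0.26] [0.492 0.001]
7 -2.46 [-0.21, -0.21] [0.486 0.006]
8 -2.66 [-0.26, -0.17] [0.482 0.012]
9 -2.86 [-0.28, -0.11] [0.479 0.019]
10 -3.06 [-0.3, -0.05] [0.478 0.027]
11 -3.26 [-0.3, 0.0] [0.478 0.034]
12 -3.46 [-0.3, 0.07] [0.48  0.042]
13 -3.66 [-0.27, 0.12] [0.483 0.049]
14 -3.86 [-0.25, 0.18] [0.487 0.055]
15 -4.06 [-0.21, 0.22] [0.493 0.06 ]
16 -4.26 [-0.16, 0.26] [0.499 0.064]
17 -4.46 [-0.1, 0.28] [0.507 0.067]
18 -4.66 [-0.05, 0.3] [0.514 0.068]
19 -4.86 [0.02, 0.3] [0.522 0.068]
20 -5.06 [0.07, 0.3] [0.529 0.066]
21 -5.26 [0.13, 0.27] [0.536 0.062]
22 -5.46 [0.19, 0.24] [0.542 0.058]
23 -5.66 [0.22, 0.2] [0.547 0.052]
24 -5.86 [0.27, 0.16] [0.551 0.046]
25 -6.06 [0.28, 0.09] [0.553 0.038]
26 -6.26 [0.3, 0.04] [0.554 0.031]
```

Call:
{"method": "drive_tool", "body": {
  "motion": [
    [[0,0.7,0],[0,0,0],1],
    [[0,0.7,0],[0,0,0],1],
    [[0,0.56,0],[0,0,0],1],
    [[0,0,0],[0,0,0],1]
  ]
}}

```text
time: 11.4
tool_pos: [0.5321, -0.0018, 0.1494]
tool_rot: [0.499, -0.501, 0.501, -0.498]
contact_force: [-0.1, 0.1, 0.2]
gripper_width: 0.002
```

Call:
{"method": "drive_tool", "body": {
  "motion": [
    [[0.17,0,-0.26],[0,0,0],1],
    [[0.06,0,-0.29],[0,0,0],1],
    [[0,0,-0.31],[0,0,0],1],
    [[-0.05,0,-0.29],[0,0,0],1],
    [[-0.12,0,-0.28],[0,0,0],1],
    [[0,0,0],[0,0,0],1]
  ]
}}

```text
time: 12.0
tool_pos: [0.497, -0.004, 0.1528]
tool_rot: [-0.5, 0.5, -0.5, 0.5]
contact_force: [0.5, -1.3, 0.6]
gripper_width: -0.003
```

Call:
{"method": "drive_tool", "body": {
  "motion": [
    [[-0.17,0,-0.26],[0,0,0],1],
    [[-0.21,0,-0.21],[0,0,0],1],
    [[-0.26,0,-0.17],[0,0,0],1],
    [[-0.28,0,-0.11],[0,0,0],1],
    [[-0.3,0,-0.05],[0,0,0],1],
    [[0,0,0],[0,0,0],1]
  ]
}}

```text
time: 12.6
tool_pos: [0.4771, 0.0275, 0.1518]
tool_rot: [-0.5, 0.501, -0.5, 0.499]
contact_force: [0.7, -1.0, -0.3]
gripper_width: 0.002
```

```bash
python3 m.py;python3 -c "
from h import *;st=manip.state();print(st['tool_pos'],st['contact_force'])"; python3 v.py c7
```

```text
0.57 0.016 0.0449 0.1225
0.59 0.0135 0.0443 0.1226
0.61 0.0111 0.042 0.1226
0.63 0.0104 0.0411 0.1227
0.65 0.0111 0.0398 0.1227
0.67 0.0143 0.036 0.1213
wing axis azimuth mod pi -0.394 65 top z 0.1667
[0.47723229 0.0272017  0.15187659] [-0.79764689 -0.72666376  0.80138931]
```

View pics/c7.png

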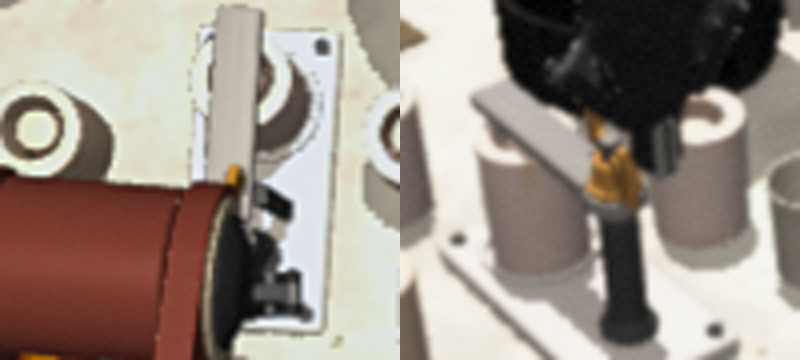

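The strap lies along the plate over the mould. The nut has turned about 1.8 rad (strap 2.8 mm lower), with the fingertip behind the wing at (655,140). Continuing round.

Call:
{"method": "drive_tool", "body": {
  "motion": [
    [[-0.3,0,0],[0,0,0],1],
    [[-0.3,0,0.07],[0,0,0],1],
    [[-0.27,0,0.12],[0,0,0],1],
    [[-0.25,0,0.18],[0,0,0],1],
    [[-0.21,0,0.22],[0,0,0],1],
    [[0,0,0],[0,0,0],1]
  ]
}}

```text
time: 13.3
tool_pos: [0.493, 0.0608, 0.1521]
tool_rot: [0.5, -0.5, 0.5, -0.499]
contact_force: [-0.3, 0.2, 0.2]
gripper_width: -0.001
```

Call:
{"method": "drive_tool", "body": {
  "motion": [
    [[-0.16,0,0.26],[0,0,0],1],
    [[-0.1,0,0.28],[0,0,0],1],
    [[0,0,0],[0,0,0],1]
  ]
}}

```text
time: 13.6
tool_pos: [0.5067, 0.0666, 0.1521]
tool_rot: [0.5, -0.5, 0.5, -0.5]
contact_force: [-1.8, -0.1, -0.4]
gripper_width: 0.0
```

Call:
{"method": "drive_tool", "body": {
  "motion": [
    [[-0.05,0,0.3],[0,0,0],1],
    [[0,0,0],[0,0,0],1]
  ]
}}

```text
time: 13.8
tool_pos: [0.5142, 0.0677, 0.1523]
tool_rot: [0.5, -0.5, 0.5, -0.5]
contact_force: [-1.8, -0.4, -0.9]
gripper_width: -0.001
```

Call:
{"method": "drive_tool", "body": {
  "motion": [
    [[0.02,0,0.3],[0,0,0],1],
    [[0,0,0],[0,0,0],1]
  ]
}}

```text
time: 14.0
tool_pos: [0.5213, 0.0666, 0.152]
tool_rot: [0.499, -0.5, 0.5, -0.5]
contact_force: [-3.3, -2.7, -1.3]
gripper_width: 0.003
```

Call:
{"method": "drive_tool", "body": {
  "motion": [
    [[0.07,0,0.3],[0,0,0],1],
    [[0,0,0],[0,0,0],1]
  ]
}}

```text
time: 14.2
tool_pos: [0.529, 0.0655, 0.1521]
tool_rot: [0.5, -0.499, 0.5, -0.5]
contact_force: [-2.0, 1.9, -1.7]
gripper_width: -0.002
```

```bash
python3 m.py;python3 -c "
from h import *;st=manip.state();print(st['tool_pos'],st['contact_force'])"
```

```text
0.57 0.0141 0.0208 0.1196
0.61 0.0335 0.0408 0.1192
0.63 0.0331 0.0402 0.1191
0.65 0.0118 0.0391 0.1199
0.67 0.0338 0.0338 0.1182
wing axis azimuth mod pi 0.522 77 top z 0.1628
[0.52902072 0.06554344 0.15242939] [-1.44907794  1.2004685  -0.4108237 ]
```

Call:
{"method": "drive_tool", "body": {
  "motion": [
    [[0.13,0,0.27],[0,0,0],1],
    [[0,0,0],[0,0,0],1]
  ]
}}

```text
time: 14.5
tool_pos: [0.5362, 0.0619, 0.1527]
tool_rot: [-0.5, 0.499, -0.5, 0.5]
contact_force: [-1.7, 2.0, -0.5]
gripper_width: 0.001
```

Call:
{"method": "drive_tool", "body": {
  "motion": [
    [[0.1,0,0.12],[0,0,0],1],
    [[0,0,0],[0,0,0],1]
  ]
}}

```text
time: 14.7
tool_pos: [0.539, 0.0592, 0.1528]
tool_rot: [-0.5, 0.5, -0.5, 0.5]
contact_force: [-1.4, 1.3, -0.1]
gripper_width: -0.001
```

Call:
{"method": "drive_tool", "body": {
  "motion": [
    [[0.1,0,0.12],[0,0,0],1],
    [[0,0,0],[0,0,0],1]
  ]
}}

```text
time: 14.9
tool_pos: [0.542, 0.0567, 0.1527]
tool_rot: [-0.5, 0.5, -0.5, 0.5]
contact_force: [-1.4, 1.7, 1.3]
gripper_width: -0.002
```

Call:
{"method": "drive_tool", "body": {
  "motion": [
    [[0.12,0,0.1],[0,0,0],1],
    [[0,0,0],[0,0,0],1]
  ]
}}

```text
time: 15.1
tool_pos: [0.5444, 0.0536, 0.1525]
tool_rot: [-0.5, 0.5, -0.5, 0.5]
contact_force: [-1.7, 0.9, 1.0]
gripper_width: 0.0
```

Call:
{"method": "drive_tool", "body": {
  "motion": [
    [[0.12,0,0.1],[0,0,0],1],
    [[0,0,0],[0,0,0],1]
  ]
}}

```text
time: 15.3
tool_pos: [0.5468, 0.0506, 0.1524]
tool_rot: [-0.5, 0.5, -0.5, 0.5]
contact_force: [-1.1, 1.4, 0.9]
gripper_width: -0.001
```

Call:
{"method": "drive_tool", "body": {
  "motion": [
    [[0.14,0,0.08],[0,0,0],1],
    [[0,0,0],[0,0,0],1]
  ]
}}

```text
time: 15.5
tool_pos: [0.5486, 0.0472, 0.1523]
tool_rot: [-0.5, 0.5, -0.5, 0.5]
contact_force: [-1.5, 2.5, 0.6]
gripper_width: -0.0
```

Call:
{"method": "drive_tool", "body": {
  "motion": [
    [[0.14,0,0.08],[0,0,0],1],
    [[0,0,0],[0,0,0],1]
  ]
}}

```text
time: 15.7
tool_pos: [0.5507, 0.0436, 0.1523]
tool_rot: [-0.5, 0.5, -0.5, 0.5]
contact_force: [-1.7, 3.2, 0.7]
gripper_width: 0.002
```

```bash
python3 m.py;python3 -c "
from h import *;st=manip.state();print(st['tool_pos'],st['contact_force'])"
```

```text
0.57 0.0151 0.043 0.1194
0.59 0.0246 0.0448 0.1192
0.61 0.0235 0.04 0.119
0.63 0.0133 0.0406 0.1192
0.65 0.0119 0.0391 0.1193
0.67 0.0282 0.0282 0.1192
wing axis azimuth mod pi -0.243 59 top z 0.1625
[0.55063573 0.04369401 0.15233702] [-1.23505155  2.16038685  1.0923006 ]
```

Call:
{"method": "drive_tool", "body": {
  "motion": [
    [[0.14,0,0.05],[0,0,0],1],
    [[0,0,0],[0,0,0],1]
  ]
}}

```text
time: 16.0
tool_pos: [0.5511, 0.0419, 0.1521]
tool_rot: [0.5, -0.499, 0.502, -0.499]
contact_force: [-2.5, 9.1, 2.5]
gripper_width: 0.0
```

Call:
{"method": "drive_tool", "body": {
  "motion": [
    [[0.14,0,0.04],[0,0,0],1],
    [[0,0,0],[0,0,0],1]
  ]
}}

```text
time: 16.2
tool_pos: [0.5513, 0.0405, 0.1519]
tool_rot: [0.501, -0.499, 0.503, -0.497]
contact_force: [-4.9, 15.0, 3.6]
gripper_width: 0.0
```

Call:
{"method": "drive_tool", "body": {
  "motion": [
    [[0.14,0,0.02],[0,0,0],1],
    [[0,0,0],[0,0,0],1]
  ]
}}

```text
time: 16.4
tool_pos: [0.5513, 0.0392, 0.1518]
tool_rot: [0.502, -0.498, 0.505, -0.495]
contact_force: [-7.3, 21.1, 3.5]
gripper_width: 0.0
```

Call:
{"method": "drive_tool", "body": {
  "motion": [
    [[0.14,0,0],[0,0,0],1],
    [[0,0,0],[0,0,0],1]
  ]
}}

```text
time: 16.6
tool_pos: [0.5512, 0.038, 0.1517]
tool_rot: [0.504, -0.497, 0.506, -0.494]
contact_force: [-7.1, 29.0, 3.4]
gripper_width: -0.002
```

Contact stiffness matches the earlier hard stop, about 6 N per step. Backing off and checking.

Call:
{"method": "drive_tool", "body": {
  "motion": [
    [[-0.4,0,0],[0,0,0],1],
    [[-0.5,0,0.2],[0,0,0],1],
    [[0,-0.8,0],[0,0,0],1],
    [[0,-1,0],[0,0,0],1],
    [[0,-1,0],[0,0,0],1],
    [[0,-1,0],[0,0,0],1],
    [[1,0,0.2],[0,0,0],1],
    [[1,0,0.2],[0,0,0],1],
    [[1,0,0],[0,0,0],1],
    [[1,0,0],[0,0,0],1],
    [[1,0,0],[0,0,0],1],
    [[1,0,0],[0,0,0],1]
  ]
}}

```text
time: 17.8
tool_pos: [0.5686, -0.0997, 0.2476]
tool_rot: [-0.499, 0.5, -0.499, 0.501]
contact_force: [0.4, -0.5, 0.4]
gripper_width: 0.001
```

Call:
{"method": "drive_tool", "body": {
  "motion": [
    [[1,0,-0.5],[0,0,0],1],
    [[1,0,-0.5],[0,0,0],1],
    [[1,0,-0.5],[0,0,0],1],
    [[1,0,-0.5],[0,0,0],1],
    [[1,0,-0.5],[0,0,0],1],
    [[1,0,-0.5],[0,0,0],1],
    [[0,0,0],[0,0,0],1],
    [[0,0,0],[0,0,0],1]
  ]
}}

```text
time: 18.6
tool_pos: [0.4931, -0.2485, 0.2474]
tool_rot: [-0.499, 0.5, -0.5, 0.501]
contact_force: [0.3, -0.3, -0.6]
gripper_width: -0.002
```

```bash
python3 m.py;python3 -c "
from h import *;st=manip.state();print(st['tool_pos'],st['contact_force'])
f=load('top')
for u,v in((207,210),(209,175)):print(depth(f,u,v))"; python3 v.py c8
```

```text
0.57 0.0157 0.0422 0.1193
0.59 0.0158 0.0439 0.1191
0.61 0.0149 0.0428 0.1194
0.63 0.0138 0.0416 0.1193
0.65 0.0122 0.0417 0.119
wing axis azimuth mod pi -0.224 80 top z 0.162
[ 0.49346114 -0.24739715  0.24737696] [-0.73838359  0.11116915 -0.28072117]
[0.51585672 0.02582312 0.13976876]
[0.60603202 0.02462428 0.11930271]
```

View pics/c8.png

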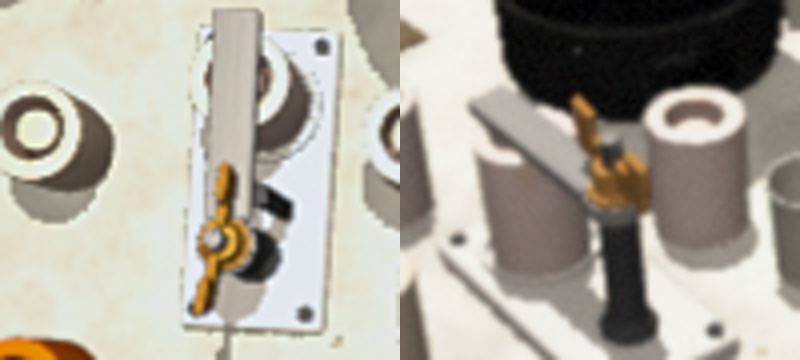

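```bash
python3 -c "
from h import *
f=load('top');a=onz(f,207,192,.163);b=onz(f,200.75,227.5,.163);d=a-b;print('final wing az',np.arctan2(d[1],d[0]))
print(manip.job_done(),manip.state()['time'])"
```

```text
final wing az -0.17746717925436706
the job is handed in; nothing more can be done
the job is handed in; nothing more can be done
```

The mould is clamped, as far as I could measure, and the job is handed in. Handing in gave no verdict. The last clock reading was 18.6 s of the 48 s allowed.

- **Strap:** I pushed it round with closed fingers. The first push rode up on the strap's edge and left it at about 0.145 rad. A second, deeper push nearer the stud took it to its stop, at about 0.015 rad.
- **Wing nut:** One continuous fingertip orbit turned it clockwise by about 4.8 rad. It then stopped, and the push force rose to about 29 N with no further wing movement I could measure. Since the nut starts at 1.3 rad or more, that puts it at 6.1 rad or above.
- **Last checks:** The strap lies over the mould with its top face at 119 mm, which means it bears on the mould. In the last picture the mould stood in its nest. The arm was well clear, with about 0 N on the tool.

**Checks that disagreed or were not made:**
- The scene camera put the strap's descent at about 6.5 mm, against 7.7 mm expected from the turn. The top camera gave about 8.7 mm.
- The nut's end value rests on the hard stop and the angle difference, because its absolute starting angle was not known exactly. At the lowest possible start, the margin over 6.1 rad is only 0.02 to 0.1 rad.
- I did not measure the mould's position, or that of the bystanders, again at the end. I only looked at the mould in the picture.

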